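# Seal the blade case in the gasketed dry box

## Task

Put the black blade case into the grey dry box, then swing the lid shut and press it down at the blue pad against its rubber seal until the orange catch on the front snaps over the lip and holds it by itself. The lid is brittle: do not slam it and never push on the box or lid with more than about 22 N. Leave the other things on the table where they are.

Things in the scene. Friction and masses are not known exactly. Their poses are not given: they have to be found in the camera images.
- dry_box: grey open plastic box fixed to the table, 156 (x) x 176 (y) x 60 mm high, walls and floor 5 mm; origin: centre of its underside; x points from the front (catch side) to the hinge side, z up. The lid's hinge axis runs along y through (82, 0, 70) mm. The catch stands at the middle of the front, x -100 to -88 mm, up to 74 mm high, and must yield outward freely
- lid (a joint): angle of the white lid, rad: about 0 shut, grows as it opens upward; starts near upright. Its stiff hinge (0.22 N m) keeps it where it is left. Plate: reaches 164 mm from the hinge axis, 180 mm wide, underside level with the axis when shut, outer face 6 mm above it; seal and lip hang 9 to 21 mm below the underside. Caught, it reads -0.045 to +0.045, depending on the seal
- lid_pad (a point): centre of the face of the flush blue press pad (24 x 50 mm) on the lid, 145 mm from the hinge axis, 6 mm above it when shut. Pressed here, the force wavers at 3 to 9 N as the lip slides down the ramp, then the catch snaps at 10 to 14 N (hardly felt, but the lid then stays down when let go); near 15 N, 1 mm past the snap, the seal bottoms and the force climbs steeply
- lid_hinge (a point): point on the hinge axis of the lid at the middle of its width; axes turn with the lid. The lid's rubber seal springs about 2 N/mm and meets the rim about 5 mm before the snap. Seal and lip sit together up to 6 mm higher or lower under the plate, unknown beforehand, so the pad's height at the snap differs as much
- catch: orange sprung catch on the box's front wall, 36 mm wide; origin on its pivot, 84 mm in front of the box's centre and 30 mm above its underside; its hook's underside is 32 mm above the pivot; it yields outward by itself when the lip comes down its ramp and needs no handling
- blade_case_center (a point): centre of the black blade case, a loose block 21 (x) x 49 (y) x 27 mm high (30 g), half-way up; starts flat on the table; grasp it across its 21 mm width (x)
- masking_wide: roll of beige masking tape, 121 x 110 x 50 mm, origin at the centre of its underside; bystander
- pin_tin: round grey tin, 60 mm across, 32 mm high, origin at the centre of its underside; bystander
- correction_reel: small white and red correction-tape reel, 43 x 58 x 15 mm, origin at the centre of its underside; bystander
- cork_block: cork sanding block, 60 x 100 x 34 mm, origin at the centre of its underside; bystander
- snips: small side cutters with dark handles, 46 x 125 x 12 mm, origin at the centre of the underside; bystander

How it is judged:
By the outcome, as a careful person would: the job done as asked, in the order asked, and still so for the second after the job is handed in, with the robot touching nothing.
It also fails if it takes over 64 s, if anything falls off the work surface, if the arm or the gripper's body presses on something with over 40 N, if the wrist force passes 120 N, or if a joint passes its speed limit or range.

## Robot

A 6-joint arm with a two-finger parallel gripper is mounted at the origin on the work surface; the furniture and walls round the work are solid. World frame = base frame: x ahead of the robot, y to its left, z up, the work surface at z = 0. Lengths are in m, angles in rad, forces in N, time in s.
With the tool pointing down it reaches from about 0.3 to 0.875 m from the base axis. Payload 4.2 kg.
Tool frame: the origin (TCP) lies midway between the tips of the shut fingers; the grasp point (between the pads) lies 19 mm behind it; z points along the fingers, x is the direction in which the jaws open and shut, and the axes are right-handed (so a half turn about z gives the same grasp; the last joint's range is limited). The gripper opens to 85 mm and grips with 20 to 120 N. Pads are 22 mm wide; open, the fingers measure 114 mm over their backs; the gripper's body (76 mm by 85 mm) begins 54 mm behind the grasp point. The pads swing forward as they close: fully open they stand 13 mm farther back than shut.
Start: joints at [-1.284, 0.32, 1.565, -0, 1.257, -0.02], TCP at [0.174, -0.548, 0.231] pointing down, gripper open.
Joint ranges: [-3.11, 3.11], [-0.84, 2.01], [0.21, 2.61], [-1.34, 4.49], [0.05, 2.63], [-2.56, 2.56]. Speed limits (rad/s): [2.57, 2.57, 3.14, 3.14, 3.14, 3.14].

## Interface

Orientations are given as [roll, pitch, yaw] about the fixed x, y, z axes, in that order (R = Rz(yaw) Ry(pitch) Rx(roll)).
In Python, from workcell import manip gives the robot as it stands.
- The arm moves only by the tool send_rows, never from a script. Its argument "motion" is a list of rows, each a list of 7 numbers: the turn, a rotation vector about the tool's x, y, z in degrees, then the shift along the tool's x, y, z in m, then the finger opening in m, from 0 to 0.0854. A call has exactly 10 rows; each row is the pose to reach, as a shift and turn from the pose commanded when the call began, along the tool's axes at that moment; what a row does not reach only later rows make up. A row lasts 1/8 s, in which the tool goes at most 62.5 mm and 10.7 degrees, less where a joint would pass 70% of its speed; a pose out of reach is approached as far as the arm can. A call with a gripper value outside its range is refused whole. The fingers move at their own pace and stop on an object; "squeeze" is the grip in N (left out, the last holds). Time passes only in rows, so rows that repeat a pose let the fingers close, or fill a call up. It gives the time, the measured TCP pose, the force and the opening at its end, in the units of the state.
- manip.get_obs(): the state, without advancing time (a new reading comes with each control period).
- manip.get_image(name): name is "scene" or "side" or "wrist"; returns a dict with "pixels" (400x640x3 uint8, blue, green, red), "fx", "fy", "cx", "cy" (pixels), "rvec" (rotation vector, rad) and "tvec" (3), from world to camera coordinates, as OpenCV has them. Camera axes: x right, y down, z forward; pixel columns grow to the right and rows downward; lengths in m; the calibration is good to about 2 mm. The wrist camera is an equidistant fisheye: a pixel r from the principal point sees the ray r / f radians off the axis. A picture is of the moment at which its call begins. There is no depth.
- manip.job_done(): hands the job in, once; it reports no verdict.
Trained networks look in the newest picture that a camera, given by its name, has taken for a name from the list of things; names that differ only in an ending like _2 or _b are one class to them, and where a whole thing is asked for, a point or a joint stands for the part that bears it (a point fixed in the world has none). Each returns a list of dicts, best first, with "p" (0 to 1); they miss things now and then, are a little off and sometimes report something else, mostly with a low value. They report only what shows in the picture. A call takes as long as a camera call.
- manip.recognise(camera, target): "extent" ([left, top, right, bottom] as shares, 0 to 1, of the picture: columns of its width, rows of its height, round what is visible of it).
- manip.landmark_of(camera, target): "at" ([column, row] as shares, 0 to 1, of the picture: columns of its width, rows of its height: a listed point, or the origin of a listed thing).
The state is a dict: "t": time; "joints": joint angles; "joint_velocities": joint speeds; "effort": joint torques, N m; "tool_pos": TCP position; "eef_rot": TCP orientation; "ft_force": force on the tool from outside, world axes, zero at the start; "wrist_torque": the same for the moment, N m; "gripper_width": finger opening in m.
Only numpy, scipy, OpenCV 4.12 (cv2) and the standard library are available. Lean on these libraries where they do the work, as an engineer would, in place of code of your own. Each camera call takes 0.05 s, during which the arm holds its last target.

## Working session

There is one attempt and no reset: what is moved stays moved. The work goes in short steps, Python scripts to look and compute and a tool call to move; the robot and the scene stay as the last step left them, time stands still between calls to the robot, and variables do not carry over. Pictures are saved under pics/ and viewed, and the job is handed in when it is done.

Besides the shell and the picture viewer there is one more tool, called after "Emit:" as name([rows], argument=value, ...), one row to a line, values as JSON. send_rows: Moves the arm, as the interface text tells. Its arguments: {"type":"object","properties":{"motion":{"type":"array","items":{"type":"array","items":{"type":"number"}}},"squeeze":{"type":"number"}},"required":["motion"]}

```bash
ls; mkdir -p pics; cat > h.py <<'E'
import numpy as np, cv2
from scipy.spatial.transform import Rotation as R
from workcell import manip
def save(cam,fn):
    im=manip.get_image(cam); cv2.imwrite('pics/'+fn,im['pixels']); return im
def ray(im,cam,uv):
    u,v=uv; x=(u-im['cx'])/im['fx']; y=(v-im['cy'])/im['fy']
    if cam=='wrist':
        r=np.hypot(x,y); s=np.sin(r)/r if r>1e-9 else 1; d=np.array([x*s,y*s,np.cos(r)])
    else: d=np.array([x,y,1.])
    Rm=cv2.Rodrigues(np.array(im['rvec'],float))[0]; t=np.array(im['tvec'],float).ravel()
    return -Rm.T@t, Rm.T@(d/np.linalg.norm(d))
def onz(im,cam,uv,z):
    c,d=ray(im,cam,uv); return c+d*(z-c[2])/d[2]
def proj(im,cam,P):
    Rm=cv2.Rodrigues(np.array(im['rvec'],float))[0]; p=Rm@np.array(P,float)+np.array(im['tvec'],float).ravel()
    if cam=='wrist':
        th=np.arctan2(np.hypot(p[0],p[1]),p[2]); k=th/np.hypot(p[0],p[1]); x,y=p[0]*k,p[1]*k
    else: x,y=p[0]/p[2],p[1]/p[2]
    return np.array([im['cx']+im['fx']*x, im['cy']+im['fy']*y])
def tri(rays):
    A=np.zeros((3,3));b=np.zeros(3)
    for c,d in rays:
        M=np.eye(3)-np.outer(d,d);A+=M;b+=M@c
    return np.linalg.solve(A,b)
E
python3 - <<'E'
from h import *
np.set_printoptions(precision=4,suppress=True)
o=manip.get_obs();print(o)
for cam in ['scene','side','wrist']:
    im=save(cam,cam+'0.png'); print(cam,im['fx'],im['cx'],im['cy'],-cv2.Rodrigues(np.array(im['rvec'],float))[0].T@np.array(im['tvec']).ravel())
    for t in ['dry_box','lid_pad','lid_hinge','catch','blade_case_center','masking_wide','pin_tin','correction_reel','cork_block','snips']:
        r=manip.landmark_of(cam,t)
        print(' ',t,[(np.round(np.array(q['at'])*[640,400],1),round(q['p'],2)) for q in r[:2]])
E
```

```text
pics
{'t': 0.0, 'joints': array([-1.284 ,  0.3203,  1.5657,  0.    ,  1.2574, -0.0199]), 'joint_velocities': array([-0.0007,  0.0011, -0.0006,  0.0009, -0.0005, -0.0007]), 'effort': array([ -0.0012, -41.5515, -23.4159,  -0.    ,   0.0081,   0.    ]), 'tool_pos': array([ 0.1735, -0.5477,  0.2305]), 'eef_rot': array([-3.1415,  0.0017, -1.264 ]), 'ft_force': array([-0.0108,  0.2254,  0.1611]), 'wrist_torque': array([ 0.0175,  0.0008, -0.0086]), 'gripper_width': 0.08517784088870818}
scene 387.48461595788984 320.6420600744706 199.43861369082535 [-0.0864  0.4396  0.8292]
  dry_box [(array([281. , 241.9]), 0.93)]
  lid_pad [(array([254.7, 157.7]), 0.64), (array([428.5, 163. ]), 0.61)]
  lid_hinge [(array([265.6, 204.6]), 0.91)]
  catch [(array([291.2, 257.8]), 0.71)]
  blade_case_center [(array([387.9, 202. ]), 0.69), (array([279.4, 242.2]), 0.43)]
  masking_wide [(array([198.1, 321.9]), 0.72)]
  pin_tin [(array([192.9, 255.5]), 0.73)]
  correction_reel [(array([424.1, 165.4]), 0.57)]
  cork_block [(array([344. , 163.3]), 0.74)]
  snips [(array([389.3, 152.2]), 0.49), (array([196.4, 256. ]), 0.27)]
side 462.68639860048427 320.88384308657066 196.18159886622777 [0.4712 1.2982 0.7544]
  dry_box [(array([324.9, 240.8]), 0.97)]
  lid_pad []
  lid_hinge [(array([297.9, 222.3]), 0.7)]
  catch [(array([349.5, 235.6]), 0.59)]
  blade_case_center [(array([345.9, 187.5]), 0.45)]
  masking_wide [(array([361.4, 304.6]), 0.56)]
  pin_tin [(array([289.2, 288.7]), 0.69)]
  correction_reel [(array([330. , 163.3]), 0.41)]
  cork_block [(array([289.1, 190.8]), 0.47)]
  snips [(array([304.2, 172.5]), 0.64)]
wrist 309.70691628693146 316.00423223558573 200.5003345279906 [ 0.2516 -0.5228  0.3739]
  dry_box []
  lid_pad []
  lid_hinge []
  catch []
  blade_case_center []
  masking_wide []
  pin_tin []
  correction_reel []
  cork_block []
  snips []
```

View pics/scene0.png

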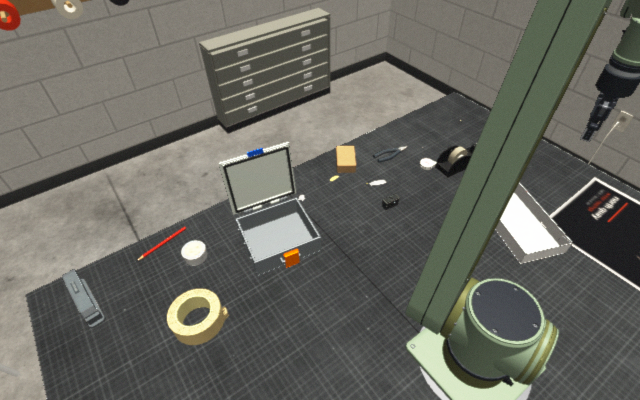

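View pics/side0.png

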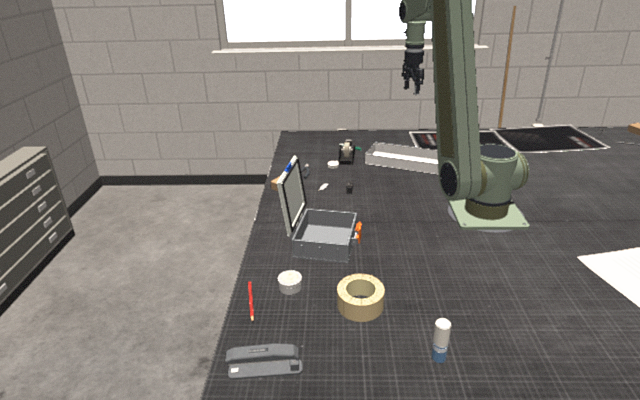

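View pics/wrist0.png

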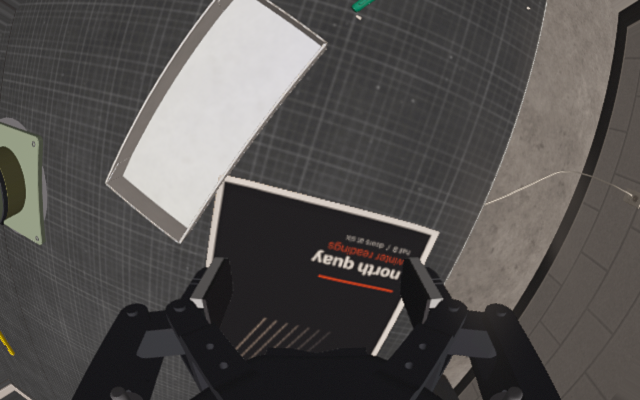

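The scene view shows the box near (280,235) with its lid upright, the orange catch at (291,258), and the black case at (390,202). The side view shows the same layout, with the case at (349,187). The wrist view has only the tray and poster so far.

```bash
python3 - <<'E'
from h import *
np.set_printoptions(precision=4,suppress=True)
a=manip.get_image('scene');b=manip.get_image('side')
def T(u,v,n):
    p=tri([ray(a,'scene',u),ray(b,'side',v)]); print(n,p,proj(a,'scene',p)-u,proj(b,'side',p)-v)
T((281,241.9),(324.9,240.8),'box'); T((265.6,204.6),(297.9,222.3),'hinge'); T((291.2,257.8),(349.5,235.6),'catch'); T((387.9,202),(345.9,187.5),'case')
print('case scene z13',onz(a,'scene',(387.9,202),.0135),'side',onz(b,'side',(345.9,187.5),.0135))
print('box scene z0',onz(a,'scene',(281,241.9),0),'side',onz(b,'side',(324.9,240.8),0))
for n,u in [('tape',(198,322)),('tin',(193,255.5)),('cork',(344,163)),('snips',(389,152)),('reel',(376,183)),('rail',(424,165))]: print(n,onz(a,'scene',u,0))
cv2.imwrite('pics/crop1.png',np.hstack([cv2.resize(a['pixels'][140:280,210:420],None,fx=3.5,fy=3.5,interpolation=2)]))
cv2.imwrite('pics/crop2.png',cv2.resize(b['pixels'][140:270,260:380],None,fx=4.5,fy=4.5,interpolation=2))
E
```

```text
box [ 0.507   0.1647 -0.001 ] [-0.0896 -1.0535] [0.6684 0.7046]
hinge [0.5878 0.1566 0.0631] [0.098  1.1155] [-0.6658 -0.8112]
catch [0.4338 0.1769 0.023 ] [-0.1707 -1.9794] [1.2415 1.2202]
case [ 0.4397 -0.1593  0.0089] [-0.0844 -0.8274] [0.4475 0.5181]
case scene z13 [ 0.4341 -0.1539  0.0135] side [ 0.4414 -0.1543  0.0135]
box scene z0 [0.5031 0.1667 0.    ] side [0.5089 0.1624 0.    ]
tape [0.419  0.4404 0.    ]
tin [0.6015 0.3765 0.    ]
cork [ 0.6569 -0.1675  0.    ]
snips [ 0.6115 -0.3225  0.    ]
reel [ 0.5243 -0.1889  0.    ]
rail [ 0.4958 -0.3679  0.    ]
```

View pics/crop1.png

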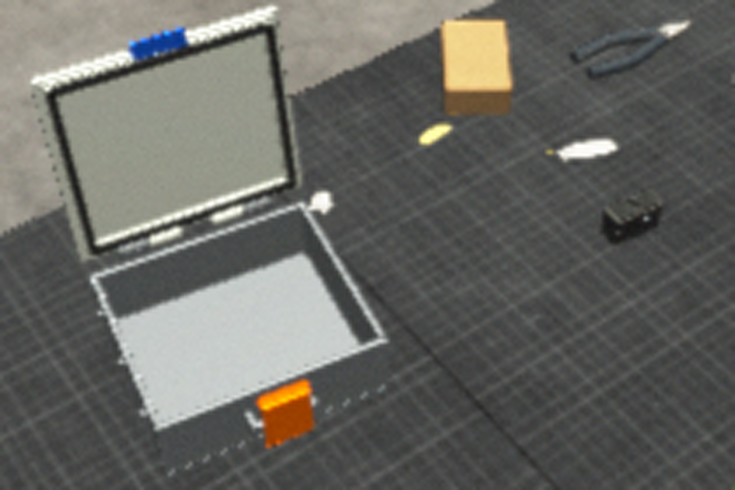

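View pics/crop2.png

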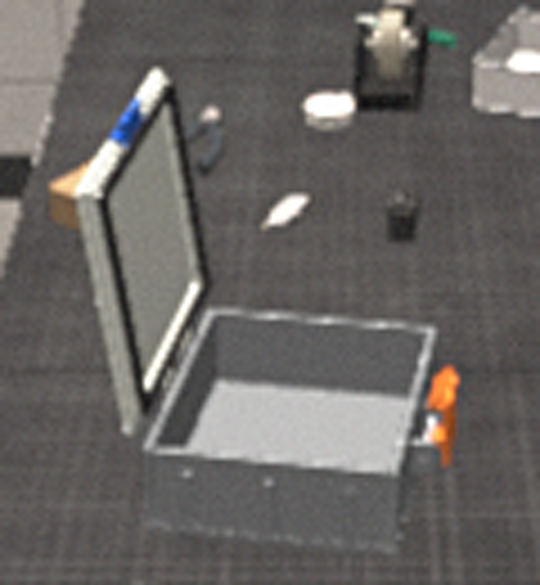

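```bash
cat > fit.py <<'E'
from h import *
from scipy.optimize import least_squares
np.set_printoptions(precision=4,suppress=True)
a=manip.get_image('scene');b=manip.get_image('side')
S=lambda u,v:(u/3.5+210,v/3.5+140)
D=lambda u,v:(u/4.5+260,v/4.5+140)
BL,BR,FR,FL=(.078,.088,.06),(.078,-.088,.06),(-.078,-.088,.06),(-.078,.088,.06)
obs=[(a,'scene',BL,S(95,277)),(a,'scene',BR,S(303,206)),(a,'scene',FR,S(384,342)),(a,'scene',FL,S(156,428)),
(b,'side',BL,D(148,447)),(b,'side',BR,D(210,313)),(b,'side',FR,D(435,328)),(b,'side',FL,D(405,470)),
(a,'scene',(0,0,0),(281,241.9)),(b,'side',(0,0,0),(324.9,240.8)),(a,'scene',(.082,0,.07),(265.6,204.6)),(b,'side',(.082,0,.07),(297.9,222.3)),
(a,'scene',(-.084,0,.03),(291.2,257.8)),(b,'side',(-.084,0,.03),(349.5,235.6))]
def W(q,P):
    c,s=np.cos(q[2]),np.sin(q[2]); return np.array([q[0]+c*P[0]-s*P[1],q[1]+s*P[0]+c*P[1],P[2]])
f=lambda q:np.concatenate([proj(im,c,W(q,P))-uv for im,c,P,uv in obs])
s=least_squares(f,[.507,.165,-.1],loss='soft_l1'); print(s.x); print(f(s.x).reshape(-1,2))
q=s.x
# lid corners: tip, side y +-.09, outer/inner
for th in [1.3,1.4,1.5,1.6,1.7]:
    def L(r,y,h): # r along lid, h above underside
        return (.082-r*np.cos(th)+h*np.sin(th), y, .07+r*np.sin(th)+h*np.cos(th))
    print(th,[ (np.round((proj(a,'scene',W(q,L(.164,y,0)))-[210,140])*3.5),np.round((proj(b,'side',W(q,L(.164,y,0)))-[260,140])*4.5)) for y in(.09,-.09)])
E
python3 fit.py
```

```text
[ 0.5048  0.1703 -0.1665]
[[-1.7768 -0.0872]
 [ 0.0328 -1.5076]
 [ 1.6371 -0.6369]
 [ 0.4312  1.0114]
 [-1.0709 -0.1956]
 [-0.5487 -1.8724]
 [ 0.2901 -1.2337]
 [-1.401  -0.1221]
 [-1.4696  0.2206]
 [ 1.3695  1.4891]
 [ 0.1807 -0.1555]
 [-0.0302 -2.8677]
 [-0.287   0.9645]
 [ 5.5018  0.5539]]
1.3 [(array([ 59., 149.]), array([195., 204.])), (array([314.,  66.]), array([259.,  78.]))]
1.4 [(array([ 51., 130.]), array([167., 197.])), (array([304.,  49.]), array([235.,  72.]))]
1.5 [(array([ 43., 112.]), array([139., 192.])), (array([295.,  33.]), array([210.,  68.]))]
1.6 [(array([36., 97.]), array([111., 189.])), (array([286.,  20.]), array([185.,  66.]))]
1.7 [(array([30., 84.]), array([ 84., 189.])), (array([277.,   8.]), array([160.,  66.]))]
```

```bash
python3 - <<'E'
from h import *
np.set_printoptions(precision=4,suppress=True)
a=manip.get_image('scene');b=manip.get_image('side')
x0,y0=372,190
cv2.imwrite('pics/cc.png',np.hstack([cv2.resize(a['pixels'][185:220,370:410],(600,525),interpolation=cv2.INTER_CUBIC)]))
E
```

```text
(no output)
```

View pics/cc.png

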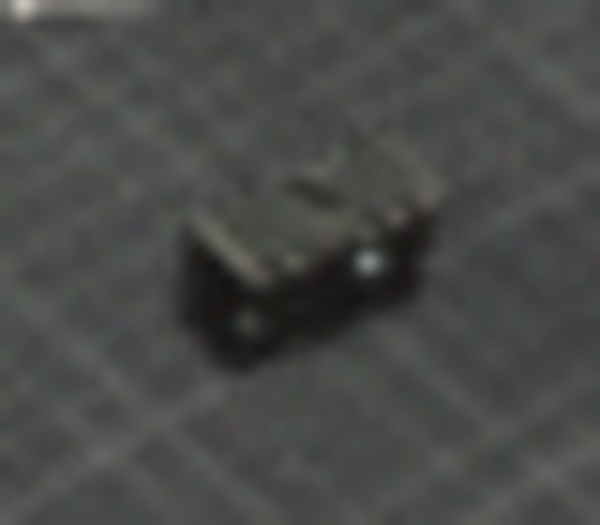

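```bash
cat > tm.py <<'E'
from h import *
import sys
# rel move: target pos + rpy -> from commanded(start) pose
def rel(pos0,rpy0,pos1,rpy1):
    A=R.from_euler('xyz',rpy0);B=R.from_euler('xyz',rpy1)
    return (A.inv()*B).as_rotvec(degrees=True), A.inv().apply(np.array(pos1)-pos0)
E
python3 - <<'E'
from tm import *
np.set_printoptions(precision=4,suppress=True)
a=manip.get_image('scene')
P=[onz(a,'scene',(u/15+370,v/15+185),.027) for u,v in [(190,215),(262,285),(440,200)]]
for p in P: print(p)
l=P[2]-P[1]; print('long',np.linalg.norm(l),np.degrees(np.arctan2(l[1],l[0])),'short',np.linalg.norm(P[0]-P[1]),P[0]-P[1],'ctr',(P[0]+P[2])/2)
o=manip.get_obs()
for y in (-.17,0): print(rel(o['tool_pos'],o['eef_rot'],[.44,-.155,.16],[np.pi,0,y]))
print(o['t'])
E
```

```text
[ 0.4422 -0.1392  0.027 ]
[ 0.4205 -0.1378  0.027 ]
[ 0.4169 -0.1801  0.027 ]
long 0.04241824053454482 -94.83373406869556 short 0.02173455462568941 [ 0.0217 -0.0014  0.    ] ctr [ 0.4295 -0.1596  0.027 ]
(array([  0.0019,  -0.005 , -62.6826]), array([-0.2944, -0.3727,  0.0713]))
(array([  0.0024,  -0.0049, -72.4229]), array([-0.2944, -0.3727,  0.0713]))
2.0
```

Emit:
send_rows([
  [0,0,-8,-0.035,-0.045,0.01,0.06],
  [0,0,-16,-0.07,-0.09,0.02,0.06],
  [0,0,-25,-0.108,-0.137,0.03,0.06],
  [0,0,-34,-0.147,-0.185,0.04,0.06],
  [0,0,-42,-0.185,-0.232,0.05,0.06],
  [0,0,-51,-0.222,-0.278,0.06,0.06],
  [0,0,-60,-0.26,-0.325,0.071,0.06],
  [0,0,-67.8,-0.293,-0.369,0.071,0.06],
  [0,0,-67.8,-0.293,-0.369,0.071,0.06],
  [0,0,-67.8,-0.293,-0.369,0.071,0.06],
])

```text
t: 3.25
tool_pos: [0.4367, -0.1576, 0.1603]
eef_rot: [3.141, 0.0, -0.081]
ft_force: [0.4, 0.4, 0.5]
gripper_width: 0.0598
```

```bash
python3 - <<'E'
from tm import *
np.set_printoptions(precision=4,suppress=True)
im=save('wrist','w1.png');o=manip.get_obs();print(o['t'],o['tool_pos'],o['eef_rot'],o['gripper_width'],o['ft_force'])
r=manip.landmark_of('wrist','blade_case_center');print(r)
for q in r[:1]: print(onz(im,'wrist',np.array(q['at'])*[640,400],.0135))
np.savez('w1.npz',**{k:np.array(v) for k,v in im.items()})
E
```

```text
3.3 [ 0.4364 -0.1581  0.1603] [ 3.1411  0.0003 -0.082 ] 0.05999599069557878 [-0.6912  0.7864  0.2697]
[{'at': [0.4825, 0.4738], 'p': 0.92}]
[ 0.429  -0.1607  0.0135]
```

View pics/w1.png

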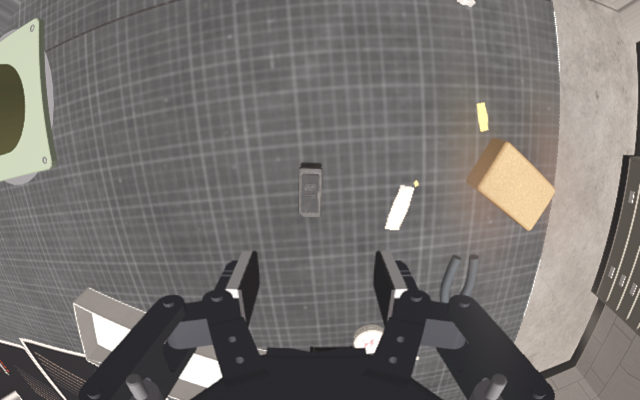

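The case shows at (310,190) in the wrist view, almost aligned with the jaws. I'll measure its orientation and corners.

```bash
python3 - <<'E'
from tm import *
im=dict(np.load('w1.npz'))
cv2.imwrite('pics/w1c.png',cv2.resize(im['pixels'][155:230,280:345],None,fx=8,fy=8,interpolation=cv2.INTER_CUBIC))
E
```

```text
(no output)
```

View pics/w1c.png

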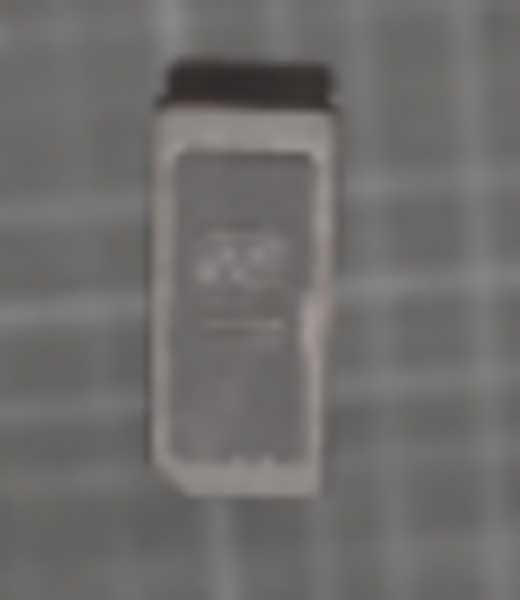

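```bash
python3 - <<'E'
from tm import *
np.set_printoptions(precision=4,suppress=True)
im=dict(np.load('w1.npz'))
P=[onz(im,'wrist',(u/8+280-.4,v/8+155-.4),.027) for u,v in [(155,108),(337,108),(322,494),(150,494)]]
P=np.array(P);print(P)
c=P.mean(0); l=P[0]-P[3]+P[1]-P[2]; s=P[1]-P[0]+P[2]-P[3]
print(c,np.linalg.norm(l)/2,np.linalg.norm(s)/2,'yaw',np.arctan2(-l[0],l[1]),np.arctan2(s[1],s[0]))
yaw=(np.arctan2(-l[0],l[1]))
o=manip.get_obs()
print(rel(o['tool_pos'],o['eef_rot'],[c[0],c[1],.004],[np.pi,0,yaw]))
E
```

```text
[[ 0.4225 -0.1357  0.027 ]
 [ 0.4432 -0.1373  0.027 ]
 [ 0.4379 -0.1842  0.027 ]
 [ 0.4174 -0.1826  0.027 ]]
[ 0.4303 -0.16    0.027 ] 0.047214897480183496 0.020671646375716272 yaw -0.11105127361438302 -0.08021869978837659
(array([0.024 , 0.0113, 1.6213]), array([-0.0058,  0.002 ,  0.1564]))
```

Emit:
send_rows([
  [0,0,1,-0.006,0.002,0.04,0.06],
  [0,0,1,-0.006,0.002,0.08,0.06],
  [0,0,1,-0.006,0.002,0.115,0.06],
  [0,0,1,-0.006,0.002,0.14,0.06],
  [0,0,1,-0.006,0.002,0.156,0.06],
  [0,0,1,-0.006,0.002,0.156,0.06],
  [0,0,1,-0.006,0.002,0.156,0.01],
  [0,0,1,-0.006,0.002,0.156,0.01],
  [0,0,1,-0.006,0.002,0.156,0.01],
  [0,0,1,-0.006,0.002,0.156,0.01],
], squeeze=30)

```text
t: 4.6
tool_pos: [0.4314, -0.1594, 0.0052]
eef_rot: [3.141, -0.002, -0.098]
ft_force: [-1.4, -1.9, 6.3]
gripper_width: 0.0201
```

Emit:
send_rows([
  [0,0,0,0,0,-0.04,0.01],
  [0,0,0,0,0,-0.1,0.01],
  [0,0,0,0,-0.02,-0.15,0.01],
  [0,0,1,0.007,-0.07,-0.18,0.01],
  [0,0,2,0.014,-0.13,-0.196,0.01],
  [0,0,2.5,0.021,-0.19,-0.196,0.01],
  [0,0,3,0.028,-0.25,-0.196,0.01],
  [0,0,3.8,0.034,-0.3,-0.196,0.01],
  [0,0,3.8,0.037,-0.33,-0.196,0.01],
  [0,0,3.8,0.037,-0.33,-0.196,0.01],
])

```text
t: 5.85
tool_pos: [0.4998, 0.1677, 0.2]
eef_rot: [3.141, 0.0, -0.161]
ft_force: [-0.3, -1.2, -0.3]
gripper_width: 0.0207
```

```bash
python3 - <<'E'
from tm import *
np.set_printoptions(precision=4,suppress=True)
im=save('wrist','w2.png');o=manip.get_obs();print(o['t'],o['tool_pos'],o['eef_rot'],o['gripper_width'],o['ft_force'])
np.savez('w2.npz',**{k:np.array(v) for k,v in im.items()})
E
```

```text
5.9 [0.4995 0.1663 0.1999] [ 3.1406  0.0008 -0.1624] 0.02020888860011073 [0.3549 0.561  0.0229]
```

View pics/w2.png

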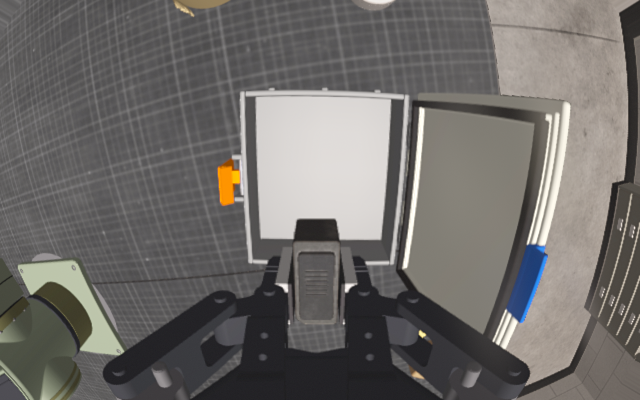

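The case is held between the fingers. The rim shows corners at about (245,93), (408,96), (394,262) and (249,263), with the catch at (230,184). I'll fit the box from these corners.

```bash
python3 - <<'E'
from tm import *
from scipy.optimize import least_squares
np.set_printoptions(precision=4,suppress=True)
im=dict(np.load('w2.npz'))
BL,BR,FR,FL=(.078,.088,.06),(.078,-.088,.06),(-.078,-.088,.06),(-.078,.088,.06)
ob=[(FL,(244,92)),(BL,(409,96)),(BR,(395,263)),(FR,(249,264))]
def W(q,P):
    c,s=np.cos(q[2]),np.sin(q[2]); return np.array([q[0]+c*P[0]-s*P[1],q[1]+s*P[0]+c*P[1],P[2]])
f=lambda q:np.concatenate([proj(im,'wrist',W(q,P))-uv for P,uv in ob])
s=least_squares(f,[.507,.165,-.1]);q=s.x;print(q);print(f(q).reshape(-1,2))
print('catch px',proj(im,'wrist',W(q,(-.094,0,.074))))
for th in [1.5,1.6,1.7,1.8]:
    L=lambda r,y,h:(.082-r*np.cos(th)+h*np.sin(th), y, .07+r*np.sin(th)+h*np.cos(th))
    print(th,[np.round(proj(im,'wrist',W(q,L(.164,y,h))),1) for y,h in((.09,0),(.09,.006),(0.025,0.006))])
cv2.imwrite('pics/w2c.png',cv2.resize(im['pixels'][80:280,400:580],None,fx=3,fy=3,interpolation=cv2.INTER_CUBIC))
E
```

```text
[ 0.5084  0.1694 -0.1753]
[[-2.8089 -0.5559]
 [ 2.2669 -0.7708]
 [ 0.1151  2.1738]
 [ 0.7224 -0.2871]]
catch px [224.1513 187.9429]
1.5 [array([517.1,  91. ]), array([528.6,  93.3]), array([505.6, 240.8])]
1.6 [array([546.1,  97.3]), array([555.3,  99.5]), array([531.5, 239.3])]
1.7 [array([568.7, 103.1]), array([575.6, 105.1]), array([552.1, 236.4])]
1.8 [array([585.3, 108.2]), array([590.3, 109.9]), array([567.8, 232.5])]
```

View pics/w2c.png

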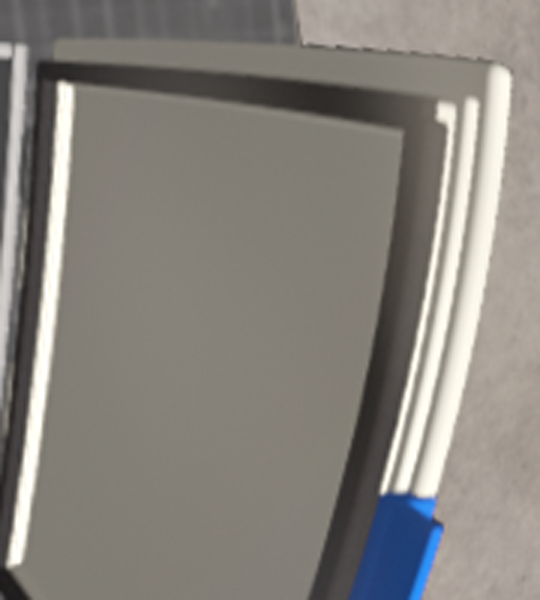

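Emit:
send_rows([
  [0,0,0.5,0.005,-0.004,0.04,0.01],
  [0,0,0.5,0.005,-0.004,0.09,0.01],
  [0,0,0.5,0.005,-0.004,0.13,0.01],
  [0,0,0.5,0.005,-0.004,0.16,0.01],
  [0,0,0.5,0.005,-0.004,0.178,0.01],
  [0,0,0.5,0.005,-0.004,0.187,0.01],
  [0,0,0.5,0.005,-0.004,0.187,0.01],
  [0,0,0.5,0.005,-0.004,0.187,0.05],
  [0,0,0.5,0.005,-0.004,0.187,0.05],
  [0,0,0.5,0.005,-0.004,0.187,0.05],
])

```text
t: 7.15
tool_pos: [0.5058, 0.1691, 0.0138]
eef_rot: [-3.141, -0.001, -0.173]
ft_force: [0.0, 0.7, -0.4]
gripper_width: 0.0498
```

Emit:
send_rows([
  [0,0,0,0,0,-0.05,0.05],
  [0,0,-10,0,0,-0.11,0.05],
  [0,0,-20,0,0,-0.17,0.03],
  [0,0,-30,0,0,-0.23,0],
  [0,0,-40,0.01,0,-0.28,0],
  [0,0,-50,0.03,0,-0.29,0],
  [0,0,-60,0.06,0,-0.29,0],
  [0,0,-70,0.1,0,-0.29,0],
  [0,0,-80,0.13,0,-0.29,0],
  [0,0,-90,0.152,0,-0.29,0],
])

```text
t: 8.4
tool_pos: [0.6563, 0.1425, 0.3029]
eef_rot: [-3.141, 0.0, 1.403]
ft_force: [-0.4, 0.2, -0.8]
gripper_width: 0.0002
```

```bash
python3 - <<'E'
from tm import *
np.set_printoptions(precision=4,suppress=True)
im=save('wrist','w3.png');s=save('side','s3.png');o=manip.get_obs();print(o['t'],o['tool_pos'],o['eef_rot'],o['gripper_width'],o['ft_force'],o['joints'])
np.savez('w3.npz',**{k:np.array(v) for k,v in im.items()})
cv2.imwrite('pics/s3c.png',cv2.resize(s['pixels'][60:290,230:450],None,fx=2.6,fy=2.6))
E
```

```text
8.5 [0.6567 0.1423 0.3021] [-3.1412  0.0006  1.3968] 6.558857859511146e-05 [ 0.4493  0.2515 -0.1943] [ 0.1965  0.4503  1.1865 -0.0004  1.5053 -1.2003]
```

View pics/w3.png

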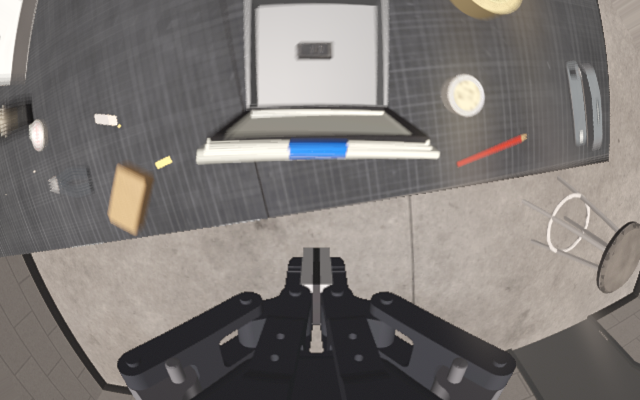

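View pics/s3c.png

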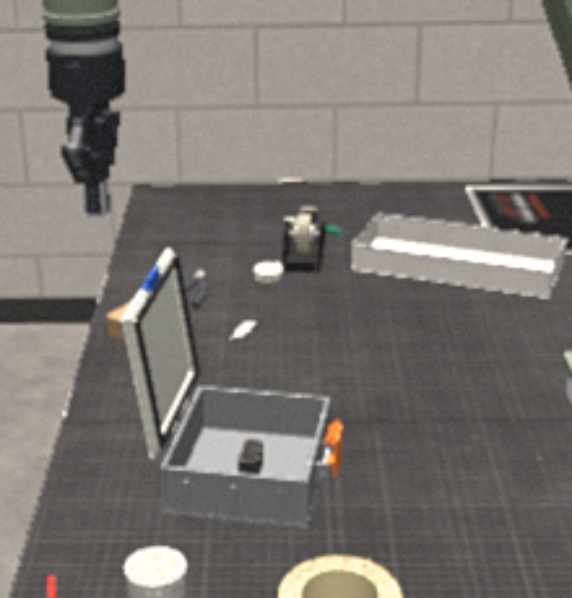

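```bash
python3 - <<'E'
import numpy as np
X0,z0=.152,.3025
for th in np.arange(1.6,-.01,-.1):
    r=.145+.011*(1.6-th)/1.6
    h=.006
    X=.082-r*np.cos(th)+h*np.sin(th)+.011; z=.07+r*np.sin(th)+h*np.cos(th)
    print(round(th,2),'X %.3f z %.3f  ty %.3f tz %.3f'%(X,z,X-X0,z0-z))
E
```

```text
1.6 X 0.103 z 0.215  ty -0.049 tz 0.088
1.5 X 0.089 z 0.216  ty -0.063 tz 0.087
1.4 X 0.074 z 0.215  ty -0.078 tz 0.087
1.3 X 0.059 z 0.213  ty -0.093 tz 0.089
1.2 X 0.045 z 0.210  ty -0.107 tz 0.093
1.1 X 0.031 z 0.205  ty -0.121 tz 0.097
1.0 X 0.017 z 0.199  ty -0.135 tz 0.104
0.9 X 0.005 z 0.191  ty -0.147 tz 0.111
0.8 X -0.008 z 0.182  ty -0.160 tz 0.120
0.7 X -0.019 z 0.172  ty -0.171 tz 0.131
0.6 X -0.029 z 0.161  ty -0.181 tz 0.142
0.5 X -0.038 z 0.148  ty -0.190 tz 0.154
0.4 X -0.046 z 0.135  ty -0.198 tz 0.167
0.3 X -0.052 z 0.121  ty -0.204 tz 0.181
0.2 X -0.057 z 0.107  ty -0.209 tz 0.196
0.1 X -0.061 z 0.091  ty -0.213 tz 0.211
-0.0 X -0.063 z 0.076  ty -0.215 tz 0.227
```

Emit:
send_rows([
  [0,0,0,0.001,0,0.045,0],
  [0,0,0,0.001,0,0.088,0],
  [0,0,0,0.001,-0.015,0.092,0],
  [0,0,0,0.001,-0.025,0.092,0],
  [0,0,0,0.001,-0.033,0.092,0],
  [0,0,0,0.001,-0.041,0.092,0],
  [0,0,0,0.001,-0.049,0.091,0],
  [0,0,0,0.001,-0.057,0.09,0],
  [0,0,0,0.001,-0.065,0.089,0],
  [0,0,0,0.001,-0.073,0.089,0],
])

```text
t: 9.75
tool_pos: [0.5829, 0.1563, 0.2141]
eef_rot: [-3.141, 0.0, 1.398]
ft_force: [2.2, 0.2, -1.6]
gripper_width: 0.0
```

```bash
python3 - <<'E'
from tm import *
np.set_printoptions(precision=4,suppress=True)
im=save('wrist','w4.png');s=save('side','s4.png');o=manip.get_obs();print(o['t'],o['tool_pos'],o['eef_rot'],o['ft_force'])
cv2.imwrite('pics/s4c.png',np.hstack([cv2.resize(s['pixels'][60:260,250:400],(450,600)),cv2.resize(im['pixels'][80:330,200:440],(350,365)).repeat(1,0) if 0 else cv2.copyMakeBorder(cv2.resize(im['pixels'][80:330,200:440],(350,365)),0,235,0,0,0)]))
E
```

```text
9.85 [0.5821 0.1564 0.2142] [-3.1398  0.0007  1.3979] [ 0.4632  0.0365 -1.175 ]
```

View pics/s4c.png

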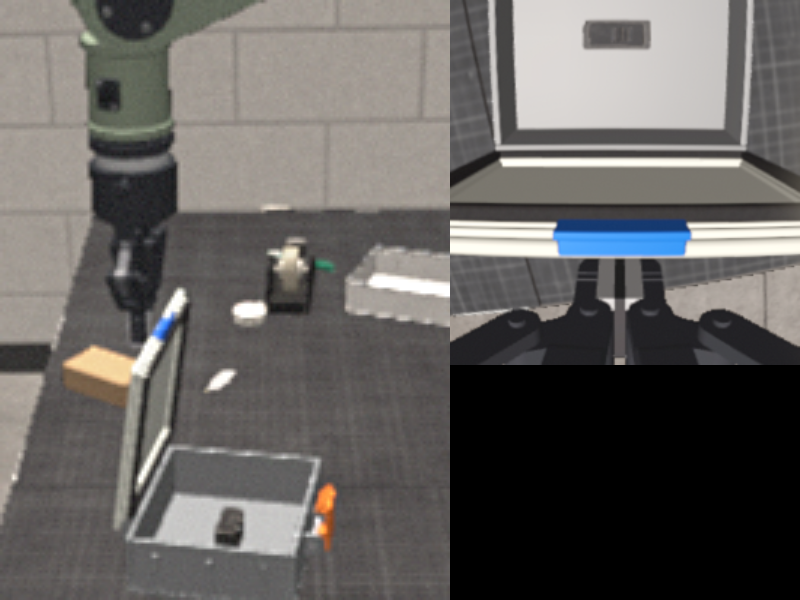

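Emit:
send_rows([
  [0,0,0,0,-0.01,0,0],
  [0,0,0,0,-0.02,0,0],
  [0,0,0,0,-0.031,0.003,0],
  [0,0,0,0,-0.042,0.006,0],
  [0,0,0,0,-0.052,0.01,0],
  [0,0,0,0,-0.062,0.015,0],
  [0,0,0,0,-0.072,0.021,0],
  [0,0,0,0,-0.081,0.027,0],
  [0,0,0,0,-0.09,0.034,0],
  [0,0,0,0,-0.098,0.042,0],
])

```text
t: 11.1
tool_pos: [0.4863, 0.1734, 0.1718]
eef_rot: [-3.141, 0.0, 1.398]
ft_force: [1.2, -1.4, 0.6]
gripper_width: -0.0001
```

```bash
cat > look.py <<'E'
from tm import *
n=sys.argv[1]
np.set_printoptions(precision=4,suppress=True)
im=save('wrist','w%s.png'%n);s=save('side','s%s.png'%n);o=manip.get_obs();print(o['t'],o['tool_pos'],o['eef_rot'],o['ft_force'])
cv2.imwrite('pics/c%s.png'%n,np.hstack([cv2.resize(s['pixels'][60:260,250:400],(450,600)),cv2.copyMakeBorder(cv2.resize(im['pixels'][80:330,200:440],(350,365)),0,235,0,0,0)]))
E
python3 look.py 5
```

```text
11.2 [0.4852 0.1731 0.1711] [-3.1386  0.0014  1.398 ] [ 0.0574 -0.2058  0.3502]
```

View pics/c5.png

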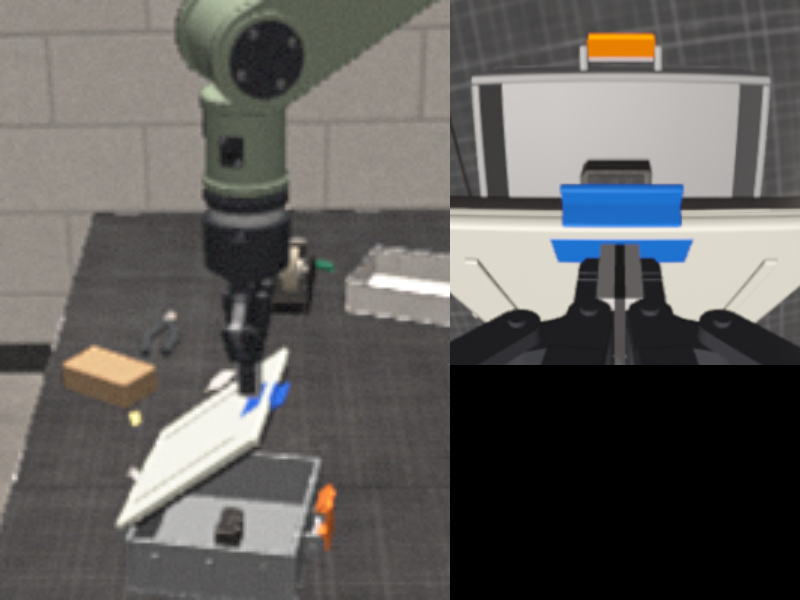

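Emit:
send_rows([
  [0,0,0,0,-0.006,0.006,0],
  [0,0,0,0,-0.012,0.014,0],
  [0,0,0,0,-0.018,0.022,0],
  [0,0,0,0,-0.023,0.03,0],
  [0,0,0,0,-0.027,0.038,0],
  [0,0,0,0,-0.031,0.045,0],
  [0,0,0,0,-0.034,0.052,0],
  [0,0,0,0,-0.036,0.058,0],
  [0,0,0,0,-0.037,0.063,0],
  [0,0,0,0,-0.037,0.063,0],
])

```text
t: 12.45
tool_pos: [0.4503, 0.1795, 0.1089]
eef_rot: [-3.141, 0.001, 1.398]
ft_force: [0.9, 0.1, -0.6]
gripper_width: -0.0001
```

```bash
python3 look.py 6
```

```text
12.55 [0.4507 0.1797 0.1093] [ 3.1413 -0.      1.3976] [-0.0624  0.1112  0.3118]
```

View pics/c6.png

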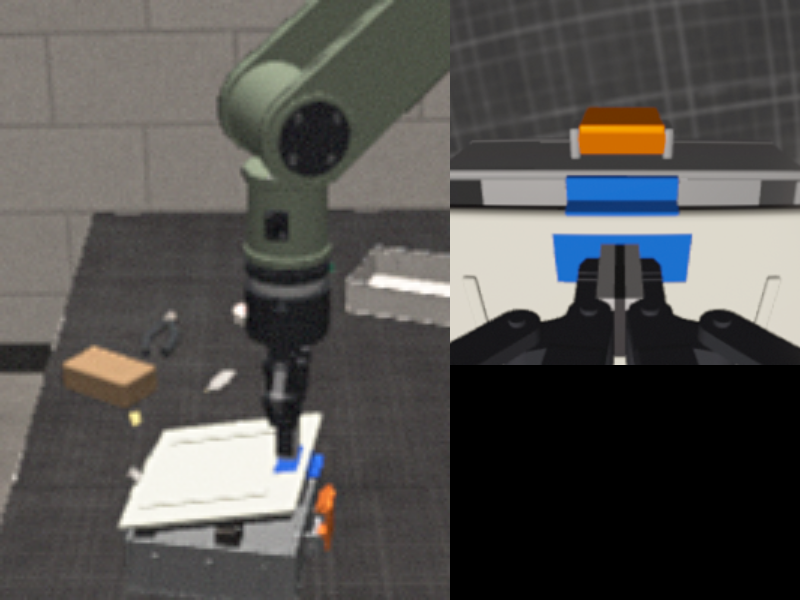

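Emit:
send_rows([
  [0,0,0,0,-0.001,0.003,0],
  [0,0,0,0,-0.002,0.006,0],
  [0,0,0,0,-0.003,0.009,0],
  [0,0,0,0,-0.004,0.012,0],
  [0,0,0,0,-0.005,0.015,0],
  [0,0,0,0,-0.005,0.017,0],
  [0,0,0,0,-0.006,0.018,0],
  [0,0,0,0,-0.006,0.019,0],
  [0,0,0,0,-0.006,0.02,0],
  [0,0,0,0,-0.006,0.02,0],
])

```text
t: 13.8
tool_pos: [0.4446, 0.1806, 0.0892]
eef_rot: [-3.142, 0.0, 1.398]
ft_force: [-0.3, 0.6, -0.3]
gripper_width: -0.0006
```

```bash
python3 look.py 7
```

```text
13.9 [0.4447 0.1806 0.0893] [3.1415 0.     1.3976] [-0.0553 -0.2466 -0.4995]
```

View pics/c7.png

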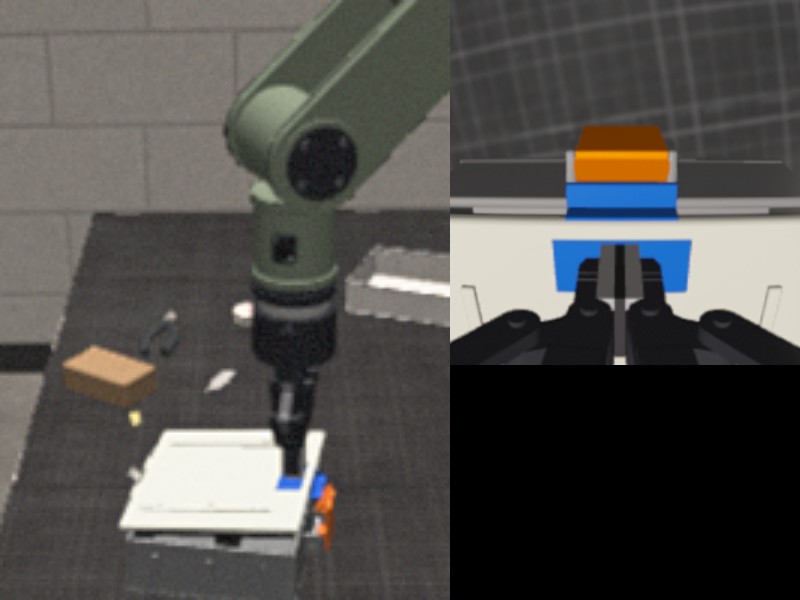

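Emit:
send_rows([
  [0,0,0,0,0,0.0005,0],
  [0,0,0,0,0,0.001,0],
  [0,0,0,0,-0.001,0.0015,0],
  [0,0,0,0,-0.001,0.002,0],
  [0,0,0,0,-0.001,0.0025,0],
  [0,0,0,0,-0.001,0.003,0],
  [0,0,0,0,-0.001,0.0035,0],
  [0,0,0,0,-0.001,0.004,0],
  [0,0,0,0,-0.001,0.0045,0],
  [0,0,0,0,-0.001,0.005,0],
])

```text
t: 15.15
tool_pos: [0.4437, 0.1808, 0.0843]
eef_rot: [3.142, 0.0, 1.398]
ft_force: [0.6, 0.0, 0.7]
gripper_width: 0.0
```

Emit:
send_rows([
  [0,0,0,0,0,0.0004,0],
  [0,0,0,0,0,0.0008,0],
  [0,0,0,0,0,0.0012,0],
  [0,0,0,0,0,0.0016,0],
  [0,0,0,0,0,0.002,0],
  [0,0,0,0,0,0.0024,0],
  [0,0,0,0,0,0.0027,0],
  [0,0,0,0,0,0.003,0],
  [0,0,0,0,0,0.003,0],
  [0,0,0,0,0,0.003,0],
])

```text
t: 16.4
tool_pos: [0.4437, 0.1808, 0.0813]
eef_rot: [3.142, 0.0, 1.398]
ft_force: [0.8, -0.6, 0.4]
gripper_width: 0.0001
```

```bash
python3 look.py 8
```

```text
16.5 [0.4437 0.1808 0.0813] [3.1415 0.0001 1.3976] [ 0.7418 -0.7896  0.4607]
```

View pics/c8.png

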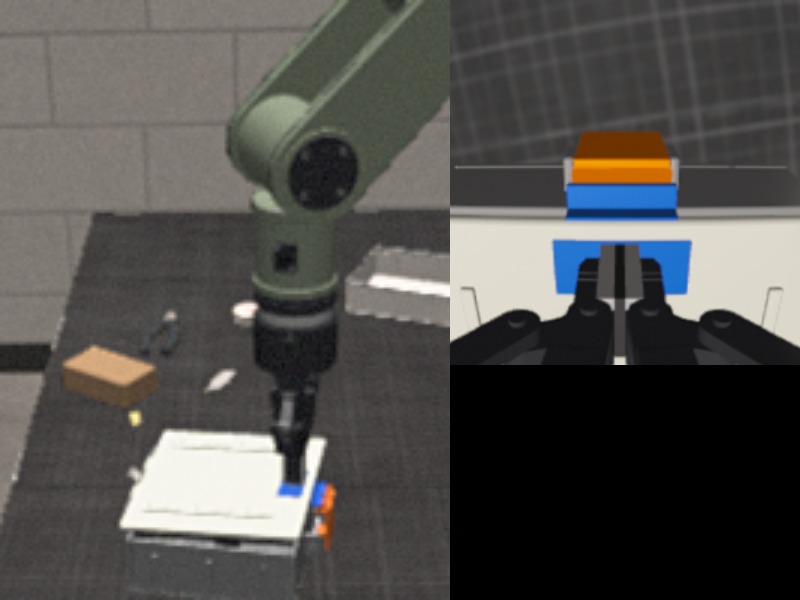

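Emit:
send_rows([
  [0,0,0,0,0,0.0003,0],
  [0,0,0,0,0,0.0006,0],
  [0,0,0,0,0,0.0009,0],
  [0,0,0,0,0,0.0012,0],
  [0,0,0,0,0,0.0015,0],
  [0,0,0,0,0,0.0018,0],
  [0,0,0,0,0,0.0021,0],
  [0,0,0,0,0,0.0024,0],
  [0,0,0,0,0,0.0027,0],
  [0,0,0,0,0,0.003,0],
])

```text
t: 17.75
tool_pos: [0.4435, 0.1809, 0.0783]
eef_rot: [-3.141, 0.0, 1.398]
ft_force: [-2.2, 0.1, 4.7]
gripper_width: -0.0002
```

Emit:
send_rows([
  [0,0,0,0,0,0.0002,0],
  [0,0,0,0,0,0.0004,0],
  [0,0,0,0,0,0.0006,0],
  [0,0,0,0,0,0.0008,0],
  [0,0,0,0,0,0.001,0],
  [0,0,0,0,0,0.0012,0],
  [0,0,0,0,0,0.0014,0],
  [0,0,0,0,0,0.0016,0],
  [0,0,0,0,0,0.0018,0],
  [0,0,0,0,0,0.002,0],
])

```text
t: 19.0
tool_pos: [0.4435, 0.1809, 0.0764]
eef_rot: [-3.141, 0.0, 1.397]
ft_force: [-2.9, 1.1, 5.9]
gripper_width: 0.0001
```

Emit:
send_rows([
  [0,0,0,0,0,0.0002,0],
  [0,0,0,0,0,0.0004,0],
  [0,0,0,0,0,0.0006,0],
  [0,0,0,0,0,0.0008,0],
  [0,0,0,0,0,0.001,0],
  [0,0,0,0,0,0.0012,0],
  [0,0,0,0,0,0.0014,0],
  [0,0,0,0,0,0.0016,0],
  [0,0,0,0,0,0.0018,0],
  [0,0,0,0,0,0.002,0],
])

```text
t: 20.25
tool_pos: [0.4438, 0.1809, 0.0743]
eef_rot: [3.141, -0.0, 1.398]
ft_force: [-1.6, 0.6, 5.4]
gripper_width: 0.0
```

```bash
python3 look.py 9
```

```text
20.35 [0.4438 0.1809 0.0743] [ 3.1413 -0.      1.3977] [-2.496  -0.1994  5.5295]
```

View pics/c9.png

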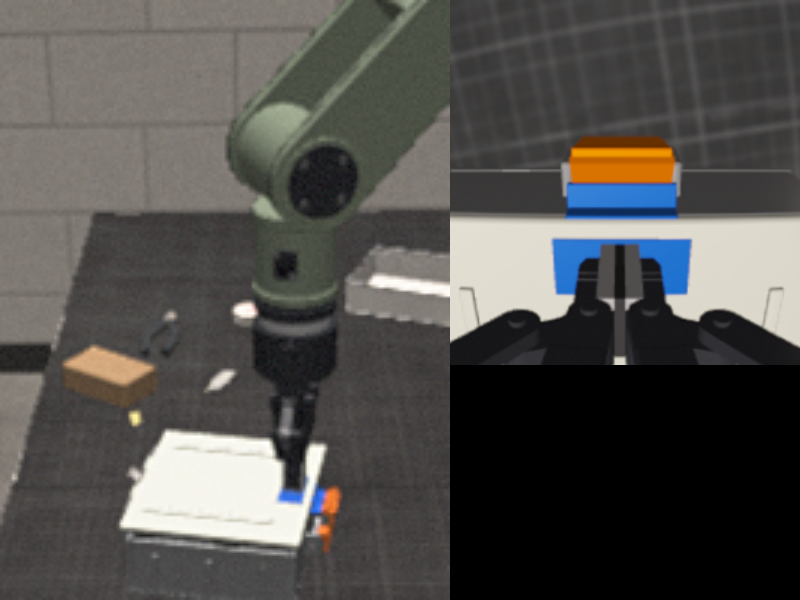

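The catch is now pushed outward by the lip, at (620,160) in the crop, and the force is on the ramp plateau, so I'll keep pressing slowly.

Emit:
send_rows([
  [0,0,0,0,0,0.0002,0],
  [0,0,0,0,0,0.0004,0],
  [0,0,0,0,0,0.0006,0],
  [0,0,0,0,0,0.0008,0],
  [0,0,0,0,0,0.001,0],
  [0,0,0,0,0,0.0012,0],
  [0,0,0,0,0,0.0014,0],
  [0,0,0,0,0,0.0016,0],
  [0,0,0,0,0,0.0018,0],
  [0,0,0,0,0,0.002,0],
])

```text
t: 21.6
tool_pos: [0.4438, 0.1809, 0.0726]
eef_rot: [3.141, -0.0, 1.398]
ft_force: [-2.6, -0.5, 7.8]
gripper_width: 0.0003
```

Emit:
send_rows([
  [0,0,0,0,0,0.0001,0],
  [0,0,0,0,0,0.0002,0],
  [0,0,0,0,0,0.0003,0],
  [0,0,0,0,0,0.0004,0],
  [0,0,0,0,0,0.0005,0],
  [0,0,0,0,0,0.0006,0],
  [0,0,0,0,0,0.0007,0],
  [0,0,0,0,0,0.0008,0],
  [0,0,0,0,0,0.0009,0],
  [0,0,0,0,0,0.001,0],
])

```text
t: 22.85
tool_pos: [0.4438, 0.1808, 0.0719]
eef_rot: [3.141, -0.0, 1.398]
ft_force: [-2.7, -1.2, 10.7]
gripper_width: 0.0001
```

Emit:
send_rows([
  [0,0,0,0,0,0.0001,0],
  [0,0,0,0,0,0.0002,0],
  [0,0,0,0,0,0.0003,0],
  [0,0,0,0,0,0.0004,0],
  [0,0,0,0,0,0.0005,0],
  [0,0,0,0,0,0.0006,0],
  [0,0,0,0,0,0.0007,0],
  [0,0,0,0,0,0.0008,0],
  [0,0,0,0,0,0.0008,0],
  [0,0,0,0,0,0.0008,0],
])

```text
t: 24.1
tool_pos: [0.4438, 0.1808, 0.0712]
eef_rot: [3.141, -0.0, 1.398]
ft_force: [-2.9, -0.3, 10.0]
gripper_width: 0.0
```

```bash
python3 look.py 10
```

```text
24.2 [0.4438 0.1809 0.0712] [ 3.1411 -0.0002  1.3976] [-3.2756  0.3442 10.8708]
```

View pics/c10.png

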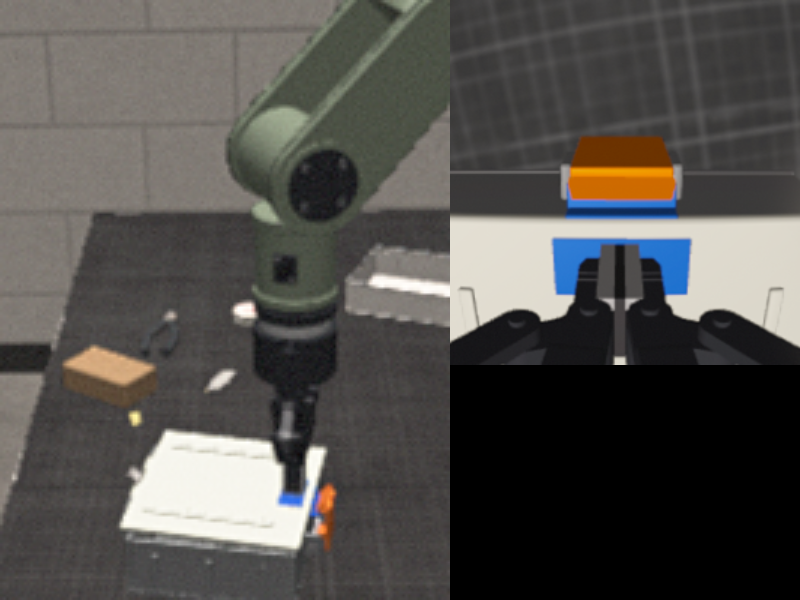

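The catch has swung back over the blue lip: orange now covers it at (620,182). I'll let go slowly, then back away.

Emit:
send_rows([
  [0,0,0,0,0,0.0002,0],
  [0,0,0,0,0,0.0002,0],
  [0,0,0,0,0,-0.002,0],
  [0,0,0,0,0,-0.005,0],
  [0,0,0,0,0,-0.01,0],
  [0,0,0,0,0,-0.02,0],
  [0,0,0,0,0,-0.04,0],
  [0,0,0,0,0,-0.07,0],
  [0,0,0,0,0,-0.1,0],
  [0,0,0,0,0,-0.1,0],
])

```text
t: 25.45
tool_pos: [0.4452, 0.1814, 0.1731]
eef_rot: [3.136, -0.003, 1.398]
ft_force: [-0.3, 0.3, -0.1]
gripper_width: -0.0001
```

```bash
python3 look.py 11; python3 -c "
from h import *
im=save('scene','sc11.png');cv2.imwrite('pics/sc11c.png',cv2.resize(im['pixels'][140:300,180:420],None,fx=3,fy=3))"
```

```text
25.55 [0.4433 0.1807 0.1704] [-3.1415  0.0002  1.3976] [ 0.176   0.427  -0.3063]
```

View pics/c11.png

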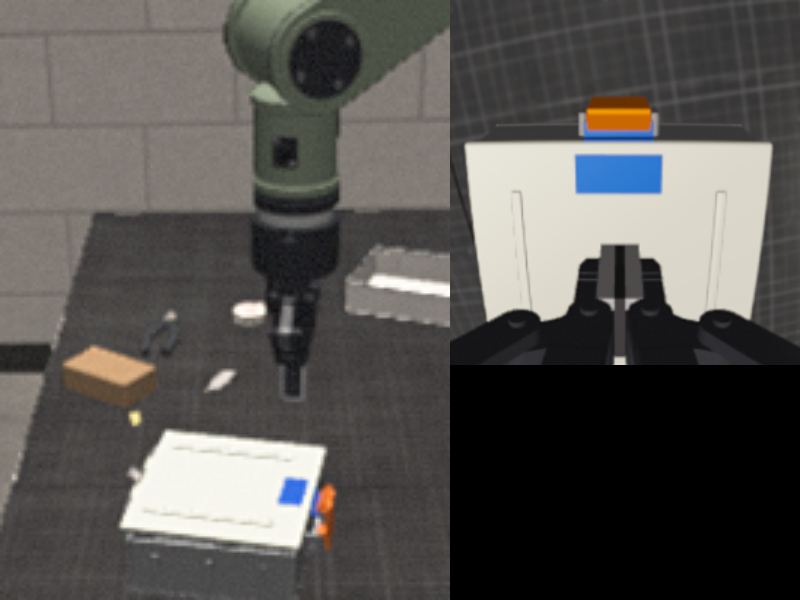

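View pics/sc11c.png

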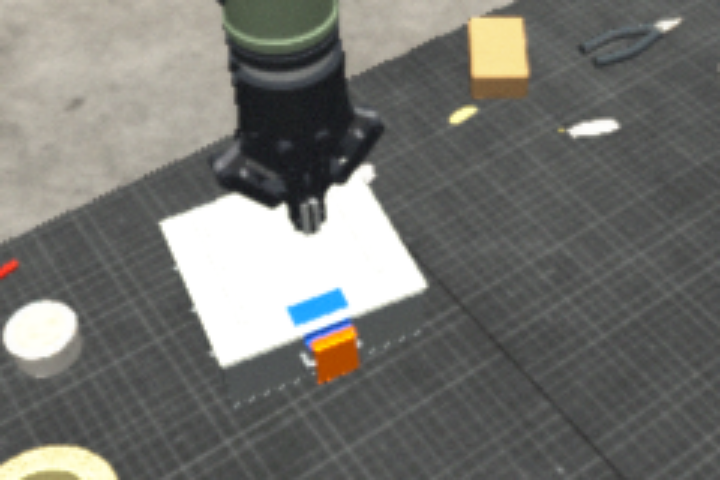

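```bash
python3 -c "
from h import *
a=cv2.imread('pics/s10.png');b=manip.get_image('side')['pixels'];print(manip.get_obs()['t'])
d=cv2.absdiff(a,b)[200:250,285:370].max(2); print('lid-area diff', d.mean(), (d>60).sum())
print(manip.job_done())"
```

```text
25.65
lid-area diff 12.569411764705883 182
the job is handed in; nothing more can be done
None
```

The blade case is in the dry box, the lid is shut and the orange catch is holding it. I handed the job in at about 25.7 s, with the gripper about 10 cm above the lid, touching nothing.

- **Case:** I gripped it across its 21 mm width and set it down near the middle of the box. Pictures taken before the lid closed showed it lying flat inside.
- **Lid:** I swung it down slowly from behind with the shut fingertips, then pressed at the blue pad in steps of 0.1–0.2 mm. The force readings, taken at the end of each move, ran 5–8 N on the ramp. The highest was about 11 N, against the 22 N limit. The catch had snapped by a pad height of about 71 mm.
- **Last checks:** After I let go, the lid stayed down, although the seal pushes back harder than the hinge can hold. The side, scene and wrist pictures showed the catch over the lip. In the pictures I looked at, the other things near the box had not moved.
- **One inconclusive check:** A pixel comparison of the lid area before and after release showed some differences (182 pixels). The gripper left that part of the picture in between, so this neither confirms nor contradicts the result.

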